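# Run the ring gauge down the bolt, back it off a quarter turn and hold it

## Robot

A 6-joint arm with a two-finger parallel gripper is mounted at the origin on the work surface. World frame = base frame: x ahead of the robot, y to its left, z up, the work surface at z = 0. Lengths are in mm, angles in degrees, forces in N, time in s.
With the tool pointing down it reaches from about 350 to 850 mm from the base axis. Payload 8.1 kg.
Tool frame: the origin (TCP) lies at the very end of the fingers, on their centre line; the grasp point (between the pads) lies r.tcp_to_grasp behind it (r.tcp_to_grasp is the distance from the TCP to the grasp point, in mm); z points along the fingers, y is the line along which they close (so a half turn about z gives the same grasp; the last joint's range is limited). The gripper opens to 85 mm and grips with 20 to 120 N. Pads are 22 mm wide; open, the fingers measure 114 mm over their backs; the gripper's body (76 mm by 85 mm) begins 54 mm behind the grasp point. The pads swing forward as they close: fully open they stand 13 mm farther back than shut.
Start: joints at [63.002, 7.471, 85.268, -0, 87.261, -4.893], TCP at [225.759, 555.912, 191.792] pointing down, gripper open.
Joint ranges: [-169.43, 169.43], [-51.17, 129.36], [1.28, 143.12], [-76.62, 256.62], [0, 156.53], [-152.29, 152.29]. Speed limits (degrees/s): [136.94, 136.94, 159.86, 180, 180, 180].

## Interface

Orientations are given as [roll, pitch, yaw] about the fixed x, y, z axes, in that order (R = Rz(yaw) Ry(pitch) Rx(roll)).
In Python, from bench import r gives the robot as it stands.
- The arm moves only by the shell command python3 -m handwheel 'ROWS' [OPENING] [FORCE]. ROWS is JSON, a list of rows, each a list of 4 numbers: the shift along the tool's x, y, z in m, then the turn about the tool's z in degrees. A call has 1 to 10 rows; each row shifts and turns the commanded pose from where the row before left it, along the tool's axes as they then stand; what a row does not reach is not made up. A row lasts 1/10 s, in which the tool goes at most 50 mm and 8.59 degrees, less where a joint would pass 70% of its speed; a pose out of reach is approached as far as the arm can. A call is refused whole if a number of a shift passes 0.05 or a number of a turn 8.59, either way. A call with a gripper value outside its range is refused whole. OPENING is the finger opening in m, from 0 to 0.0854, set as the call begins (- or left out, the last holds). The fingers move at their own pace and stop on an object; FORCE is the grip in N (left out, the last holds). Time passes only in rows, so rows that do not move let the fingers close. It gives the time, the measured TCP pose, the force, the opening and the grip force at its end, in the units of the state.
- r.sense(): the state, without advancing time (a new reading comes with each control period).
- r.snapshot(name): name is "scene" or "side" or "wrist"; returns the picture (400x640x3 uint8, red, green, blue); there is no depth.
- r.camera_params(name): a dict with "fx", "fy", "cx", "cy" (pixels), "R" (3x3) and "t" (3): a world point X has camera coordinates R X + t; the wrist camera has in their place "mount" (4x4, takes a point from camera to tool coordinates, whose origin is the TCP and whose axes are the flange's). Camera axes: x right, y down, z forward; pixel columns grow to the right and rows downward; lengths in mm; the calibration is good to about 2 mm. A picture is of the moment at which its call begins: read the wrist's pose just before it. camera_params takes no time and is no camera call.
- r.hand_in(): hands the job in; it is judged then, once.
The state is a dict: "time": time; "joint_pos": joint angles; "qd": joint speeds; "joint_efforts": joint torques, N m; "tool_pos": TCP position; "tcp_rot": TCP orientation; "ft_force": force on the tool from outside, world axes, zero at the start; "wrist_torque": the same for the moment, N m; "finger_gap": finger opening in mm; "grip_force": force on a finger pad.
Only numpy, scipy, OpenCV 4.12 (cv2) and the standard library are available. Lean on these libraries where they do the work, as an engineer would, in place of code of your own. Each camera call takes 0.05 s, during which the arm holds its last target. There are 200 camera calls.

## Task

Check the bolt standing in the bolt length fixture: first swing the fixture's red-handled clamp lever fully shut so the bolt cannot turn, then run the knurled steel ring gauge clockwise down the bolt's thread until it bottoms on the seat (let go and take a fresh grip as often as needed). Then back the ring off a quarter turn and hold it there: finish with the ring still gripped between the fingers, the lever still shut, for the reading of the bolt's stick-out. Leave the nuts, mirror, caliper, marker and spare bolt where they lie.

Things in the scene. Friction and masses are not known exactly. Their poses are not given: they have to be found in the camera images.
- fixture: bolt length fixture, fixed to the bench: steel base 110 x 235 x 18 mm (long side along its y), nest block 64 x 56 mm, top at 56 mm, at the middle. An M20 bolt stands head down in it, its thread upright on the fixture's z axis up to 128 mm. Scale column 16 x 14 mm, 125 mm high, at y = +98 mm; clamp lever on the -y side. Origin: centre of the underside, on the bolt's axis, at bench height
- ring_mid (a point): centre of the knurled steel ring gauge, on the bolt's axis, half-way up. 46 mm across, 18 mm high, a yellow line on top and rim; already started on the thread, so it only turns about the upright bolt and sinks or rises 2.5 mm a turn. Bottomed (on a seat bush 32 mm across) it is 85 mm above the bench, 29 mm above the nest block, 43 mm below the bolt's end. Rim free all round; 0.05 N m turns it
- ring_gauge: the same ring gauge; origin on the bolt's axis at the ring's underside, z up
- ring_turn (a joint): turning of the ring gauge, rad: 0 = bottomed hard on the seat (cannot go lower), growing as it is backed off anticlockwise seen from above; right-hand thread, 6.28 = one turn = 2.5 mm higher. Starts between 2.2 and 3.8
- clamp_lever (a joint): swing of the clamp lever, rad: 0 = open, the arm pointing along the fixture's -y; it swings clockwise seen from above to its stop at 1.571 = shut, the arm pointing along the fixture's -x. Stays where it is left; about 1.5 N at the handle moves it. Starts between 0 and 0.45
- clamp_grip (a point): centre of the lever's red upright round handle, 18 mm across, 42 mm tall (56 to 98 mm above the bench), to be pinched from above or pushed; 77 mm above the bench, 85 mm from the pivot axis. The flat arm below it is at 42 to 52 mm
- clamp_pivot (a point): point on the lever's upright pivot axis at the height of the handle's centre, 60 mm from the bolt's axis along the fixture's -y
- nut_a: black flange nut, 43 mm across, 20 mm high, to be left alone; origin at the centre of its underside
- nut_b: second black flange nut, as nut_a
- nut_c: third black flange nut, as nut_a
- mirror: chrome inspection mirror lying on the bench, 257 mm long along its x (from -105 to +152 mm), mirror disc 52 mm across, to be left alone
- caliper: steel dial caliper lying flat, 235 mm long along its x, to be left alone; origin mid-length
- paint_marker: white paint marker with a yellow cap, 123 mm long along its x, 14 mm thick, to be left alone
- spare_bolt: spare M20 hex bolt lying on the bench, 93 mm long along its x, to be left alone

How it is judged (in metres and radians):
On the way, in this order (a step that is already met when the one before it is completed fails the run):
1. the clamp lever is swung fully shut while the ring is still up the thread (value of joint clamp_lever above 1.4 rad and value of joint ring_turn above 1 rad), for 0.2 s.
2. the ring gauge is run down until it bottoms on the seat, the lever shut (value of joint ring_turn below 0.12 rad and value of joint clamp_lever above 1.4 rad), for 0.1 s.
At the end, for the whole second after the job is handed in: the ring, after bottoming (within 0.12 rad of its stop), stands backed off a quarter turn (1.57 rad, give or take 0.35), still, gripped between the fingers with more than 2 N and the grasp centred on it within 15 mm; the clamp lever still shut (past 1.4 rad) (value of joint ring_turn between 1.22 and 1.92 rad and velocity of joint ring_turn between -0.1 and 0.1 rad/s and contact force between the fingers and ring_gauge above 2 N and horizontal distance between the grasp point and ring_mid below 0.015 m and value of joint clamp_lever above 1.4 rad); the arm keeps its last pose, push and grip.
It fails at once if a nut, the mirror, the caliper, the marker or the spare bolt is shifted more than 20 mm (distance of any of nut_a, nut_b, nut_c, mirror, caliper, paint_marker, spare_bolt from where it was at the start of the episode above 0.02 m).
It also fails if it takes over 72 s, if anything falls off the work surface, if the arm or the gripper's body presses on something with over 40 N, if the wrist force passes 120 N, or if a joint passes its speed limit or range.

## Working session

There is one attempt and no reset: what is moved stays moved. The work goes in short steps, Python scripts to look and compute and a shell command to move; the robot and the scene stay as the last step left them, time stands still between calls to the robot, and variables do not carry over. Pictures are saved under pics/ and viewed, at most 10 in all, crops included, and the job is handed in when it is done.

```bash
mkdir -p pics; ls
python3 - <<'E'
from bench import r
import cv2,json
for n in("scene","side"):
    cv2.imwrite(f"pics/{n}0.png",r.snapshot(n)[:,:,::-1])
    print(n,r.camera_params(n))
print(r.camera_params("wrist"));s=r.sense();print(s,r.tcp_to_grasp)
E
```

```text
pics
scene {'fx': 486.55092934357845, 'fy': 486.55092934357845, 'cx': 317.91037052006084, 'cy': 196.42223236491088, 'R': array([[-0.36305215,  0.93176666,  0.00200629],
       [ 0.78509141,  0.30706006, -0.53790853],
       [-0.50182129, -0.19371373, -0.84300082]]), 't': array([ 200.14796181, -364.46710994, 1560.17615226])}
side {'fx': 391.5136266517599, 'fy': 391.5136266517599, 'cx': 322.9499289945235, 'cy': 197.82460368930418, 'R': array([[ 0.75352541, -0.65717763, -0.01780503],
       [-0.34491682, -0.37213805, -0.86171089],
       [ 0.55967119,  0.6554623 , -0.5070871 ]]), 't': array([-411.08731681,  242.51359789,  969.98584574])}
{'fx': 283.56658848207246, 'fy': 283.56658848207246, 'cx': 322.8167622763899, 'cy': 200.457416637193, 'mount': array([[-5.71062217e-04, -9.63257189e-01, -2.68580083e-01,
         6.82037530e+01],
       [ 9.99999785e-01, -4.63831813e-04, -4.62702834e-04,
         2.80518979e-01],
       [ 3.21125845e-04, -2.68580289e-01,  9.63257248e-01,
        -1.81650422e+02],
       [ 0.00000000e+00,  0.00000000e+00,  0.00000000e+00,
         1.00000000e+00]])}
{'time': 0.1, 'joint_pos': array([ 6.30018078e+01,  7.51043665e+00,  8.53243653e+01, -4.50235804e-04,
        8.72615424e+01, -4.89074438e+00]), 'qd': array([ 0.00955477, -0.09420862, -0.10655689,  0.02846221, -0.03516776,
       -0.02437143]), 'joint_efforts': array([ 1.03862803e-03, -5.70944953e+01, -5.01946127e+01,  8.27263761e-06,
        7.89517129e-03,  5.95578422e-05]), 'tool_pos': array([225.50719696, 555.39500194, 190.8402729 ]), 'tcp_rot': array([-1.79903968e+02, -7.76587989e-03,  1.57892568e+02]), 'ft_force': array([0.30800608, 0.31945858, 0.91623232]), 'wrist_torque': array([-0.05210491, -0.01552151,  0.01343707]), 'grip_force': 0.0, 'finger_gap': 85.44899140601642} 18.700000000000003
```

View pics/scene0.png

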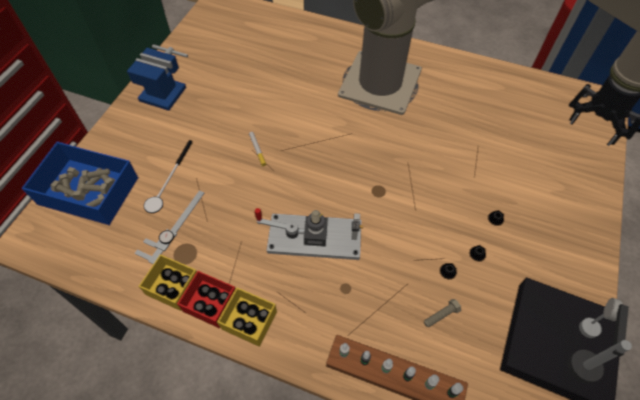

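View pics/side0.png

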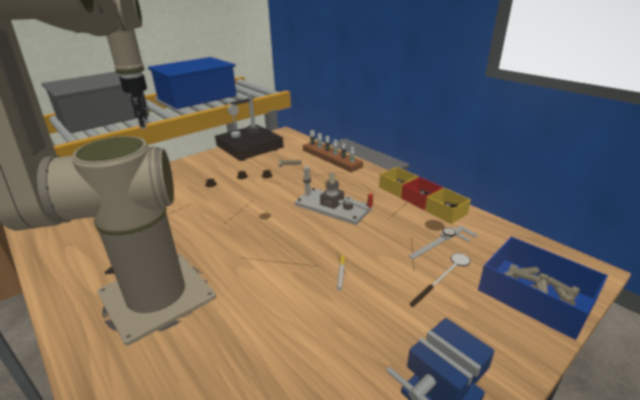

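The scene picture shows the fixture around (315,236), the lever handle at (258,213), the scale column at (356,225), and the pivot at (292,231). I'll enlarge both views.

Run:
```python
import cv2,numpy as np
a=cv2.imread("pics/scene0.png")[195:270,245:375];b=cv2.imread("pics/side0.png")[155:230,270:400]
f=lambda x:cv2.resize(x,None,fx=6,fy=4*1.5,interpolation=cv2.INTER_CUBIC)[:,:780]
c=np.vstack([cv2.resize(x,(520,300),interpolation=cv2.INTER_CUBIC) for x in(a,b)])
cv2.imwrite("pics/crop.png",c)
```

```text
(no output)
```

View pics/crop.png

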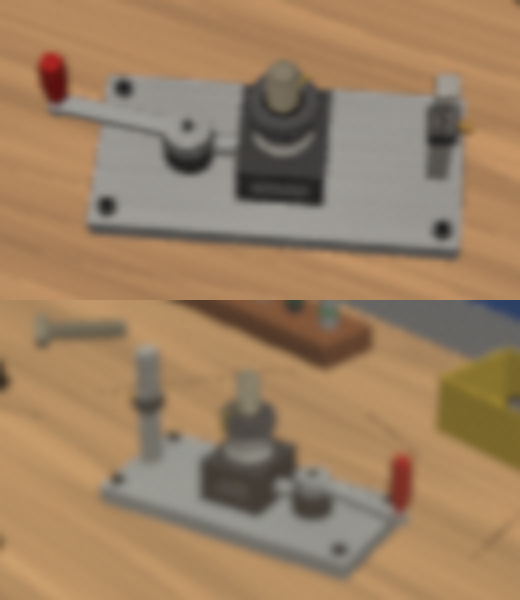

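```bash
cat > fit.py <<'E'
from bench import r
import numpy as np
from scipy.optimize import least_squares
C={n:r.camera_params(n) for n in("scene","side")}
def proj(n,X):
    c=C[n];q=c["R"]@X+c["t"];return np.array([c["fx"]*q[0]/q[2]+c["cx"],c["fy"]*q[1]/q[2]+c["cy"]])
H=lambda a,z:(-85*np.sin(a),-60-85*np.cos(a),z)
P=[("scene",(-55,-117.5,18),(272.5,213.8)),("scene",(55,-117.5,18),(267.5,251.7)),("scene",(55,117.5,18),(360,257.5)),
("scene",(-55,117.5,18),(361.2,218.7)),("scene",(0,0,128),(316,212)),("scene",98,(257.5,210)),
("side",(-55,117.5,18),(295.7,203)),("side",(-55,-117.5,18),(356.2,223.7)),("side",(55,-117.5,18),(372,208.7)),("side",(0,0,128),(332,173.5)),("side",98,(370.5,195))]
def W(p,X):
    c,s=np.cos(p[2]),np.sin(p[2]);return np.array([p[0]+c*X[0]-s*X[1],p[1]+s*X[0]+c*X[1],X[2]])
def res(p): return np.concatenate([proj(n,W(p,H(p[3],X) if np.isscalar(X) else X))-u for n,X,u in P])
if __name__=="__main__":
    b=min((least_squares(res,[600,0,y,.2],loss="soft_l1") for y in np.arange(0,6.3,.8)),key=lambda s:s.cost)
    p=b.x;print(p,np.degrees(p[2:]));print(res(p).reshape(-1,2).round(1))
    for nm,X in (("handle",H(p[3],77)),("shut",H(np.pi/2,77)),("pivot",(0,-60,77)),("col",(0,98,60))): print(nm,W(p,X).round(1))
E
python3 fit.py
```

```text
[5.96756477e+02 1.03283948e+01 3.02066375e-01 1.86125826e-01] [17.3071284  10.66422429]
[[-0.4 -0.5]
 [-0.7 -0.6]
 [ 0.8 -0.4]
 [ 0.5  0.1]
 [-0.9  0.6]
 [-0.4 -0.2]
 [-1.7 -1.7]
 [ 0.1 -2.8]
 [-0.3 -3.9]
 [ 0.2 -0. ]
 [ 0.1  0. ]]
handle [ 624.4 -131.4   77. ]
shut [533.5 -72.2  77. ]
pivot [614.6 -47.   77. ]
col [567.6 103.9  60. ]
```

```bash
R='[-0.0314,-0.0243,0,0]'; python3 -m handwheel '[[-0.0314,-0.0243,0,0],[-0.0314,-0.0243,0,0],[-0.0314,-0.0243,0,0],[-0.0314,-0.0243,0,0],[-0.0314,-0.0243,0,0],[-0.0314,-0.0243,0,0],[-0.0314,-0.0243,0,0],[-0.0314,-0.0243,0,0],[-0.0314,-0.0243,0,0],[-0.0314,-0.0243,0,0]]'
python3 -m handwheel '[[-0.0314,-0.0243,0,0],[-0.0314,-0.0243,0,0],[-0.0314,-0.0243,0,0],[-0.0314,-0.0243,0,0],[-0.0314,-0.0243,0,0],[-0.0314,-0.0243,0,0],[-0.0314,-0.0243,0,0],[-0.0314,-0.0243,0,0],[-0.0314,-0.0243,0,0],[-0.0314,-0.0243,0,0]]'
python3 -m handwheel '[[0,0,0,8.4],[0,0,0,8.4],[0,0,0,8.4],[0,0,0,8.4],[0,0,0,8.4],[0,0,0,8.4],[0,0,0,8.4],[0,0,0,8.4],[0,0,0,8.4],[0,0,0,8.4]]'
python3 -m handwheel '[[0,0,0,8.4],[0,0,0,8.4],[0,0,0,0],[0,0,0,0],[0,0,0,0]]'
python3 - <<'E'
from bench import r
import cv2
s=r.sense();print(s["tool_pos"],s["tcp_rot"],s["time"],s["joint_pos"])
cv2.imwrite("pics/w1.png",r.snapshot("wrist")[:,:,::-1])
E
```

```text
time: 1.1
tool_pos: [425.5, 211.0, 191.5]
tcp_rot: [-180.0, -0.0, 157.9]
ft_force: [1.3, -0.3, 0.7]
finger_gap: 85.1
grip_force: 0.0
time: 2.1
tool_pos: [625.0, -132.1, 191.1]
tcp_rot: [-180.0, -0.1, 157.9]
ft_force: [0.2, 0.6, 0.7]
finger_gap: 85.4
grip_force: 0.0
time: 3.1
tool_pos: [624.4, -130.6, 191.1]
tcp_rot: [-179.9, 0.0, 73.5]
ft_force: [-1.0, -0.5, -0.5]
finger_gap: 85.5
grip_force: 0.0
time: 3.6
tool_pos: [624.6, -130.6, 191.6]
tcp_rot: [-180.0, 0.0, 57.3]
ft_force: [0.5, -0.6, 0.3]
finger_gap: 85.4
grip_force: 0.0
[ 624.58466964 -130.61692838  191.55391001] [-1.79974794e+02  8.69683627e-03  5.72987420e+01] 3.6 [-1.64132851e+01  1.33750785e+01  7.86726638e+01 -1.27904282e-03
  8.79788916e+01  1.62880202e+01]
```

View pics/w1.png

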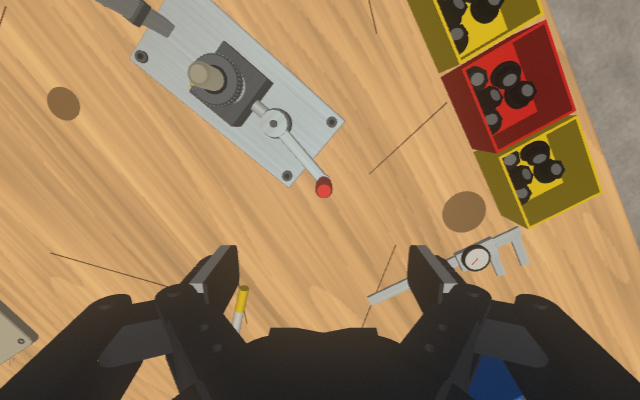

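The wrist view shows the handle's top at (324,189), the end of the bolt at (200,73) and base corners at (344,122) and (291,187). I'll project these to check the fit.

```bash
cat > wr.py <<'E'
from bench import r
import numpy as np
from scipy.spatial.transform import Rotation as Ro
c=r.camera_params("wrist");M=c["mount"]
def pt(u,v,z,tp,rot):
    R=Ro.from_euler("xyz",rot,degrees=True).as_matrix()
    d=R@M[:3,:3]@np.array([(u-c["cx"])/c["fx"],(v-c["cy"])/c["fy"],1]);o=R@M[:3,3]+tp
    return (o+d*(z-o[2])/d[2])[:2].round(1)
E
python3 - <<'E'
from wr import *
tp,rot=[624.6,-130.6,191.5],[180,0,57.3]
for n,u,v,z in(("handle",324,189,98),("bolt",199,73,128),("c+x",344,122,18),("c-x",291,187,18),("cbl",130,57,18)):print(n,pt(u,v,z,tp,rot))
import fit
p=[596.76,10.33,.302,.186]
for X in((55,-117.5,18),(-55,-117.5,18),(-55,117.5,18)):print(fit.W(p,X))
E
```

```text
handle [ 627.1 -128.3]
bolt [598.3  11.6]
c+x [682.3 -87.6]
c-x [ 583.  -119.3]
cbl [514.6 105.1]
[684.21895337 -85.49369996  18.        ]
[ 579.19716415 -118.21103157   18.        ]
[509.30104663 106.15369996  18.        ]
```

```bash
python3 -m handwheel '[[0.0013,0.0009,0.026,0],[0,0,0.026,0],[0,0,0.026,0],[0,0,0.026,0],[0,0,0.026,0],[0,0,0,0],[0,0,0,0]]'
python3 -m handwheel '[[0,0,0,0],[0,0,0,0],[0,0,0,0],[0,0,0,0],[0,0,0,0],[0,0,0,0],[0,0,0,0],[0,0,0,0]]' 0.0 30
python3 - <<'E'
import numpy as np
from bench import r
s=r.sense();t=s["tool_pos"];yaw=np.radians(s["tcp_rot"][2]);pv=np.array([614.9,-46.5])
d=t[:2]-pv;print(t,np.hypot(*d),np.degrees(np.arctan2(d[1],d[0])))
a0=np.arctan2(d[1],d[0]);a1=np.radians(-162.7-3)
x=np.array([np.cos(yaw),np.sin(yaw)]);y=np.array([np.sin(yaw),-np.cos(yaw)]);o=d
for k in np.linspace(0,1,21)[1:]:
    a=a0+(a1-a0)*k;q=np.hypot(*d)*np.array([np.cos(a),np.sin(a)]);e=q-o;o=q;print([round(e@x/1e3,4),round(e@y/1e3,4)],end=" ")
E
```

```text
time: 4.35
tool_pos: [625.8, -130.0, 61.8]
tcp_rot: [-179.9, 0.0, 57.2]
ft_force: [1.5, 0.1, 0.1]
finger_gap: 85.3
grip_force: 0.0
time: 5.15
tool_pos: [626.1, -130.0, 61.7]
tcp_rot: [-180.0, 0.0, 57.1]
ft_force: [-0.5, -0.5, 0.8]
finger_gap: 0.0
grip_force: 0.0
[ 626.12004989 -130.04810534   61.70544238] 84.29813417543457 -82.35125536800824
[np.float64(-0.0038), np.float64(-0.0048)] [np.float64(-0.0035), np.float64(-0.0051)] [np.float64(-0.0031), np.float64(-0.0053)] [np.float64(-0.0027), np.float64(-0.0055)] [np.float64(-0.0023), np.float64(-0.0057)] [np.float64(-0.0019), np.float64(-0.0058)] [np.float64(-0.0014), np.float64(-0.006)] [np.float64(-0.001), np.float64(-0.006)] [np.float64(-0.0005), np.float64(-0.0061)] [np.float64(-0.0001), np.float64(-0.0061)] [np.float64(0.0003), np.float64(-0.0061)] [np.float64(0.0008), np.float64(-0.0061)] [np.float64(0.0012), np.float64(-0.006)] [np.float64(0.0017), np.float64(-0.0059)] [np.float64(0.0021), np.float64(-0.0058)] [np.float64(0.0025), np.float64(-0.0056)] [np.float64(0.0029), np.float64(-0.0054)] [np.float64(0.0033), np.float64(-0.0052)] [np.float64(0.0037), np.float64(-0.0049)] [np.float64(0.004), np.float64(-0.0046)]
```

The fingers closed on nothing, so I'll look again.

Run:
```python
from bench import r
import cv2,numpy as np
w=r.snapshot("wrist")[:,:,::-1];s=r.snapshot("scene")[190:270,230:370,::-1]
cv2.imwrite("pics/m1.png",np.vstack([w[:,:560][0:260],cv2.resize(s,(560,320),interpolation=cv2.INTER_CUBIC)]))
```

```text
(no output)
```

View pics/m1.png

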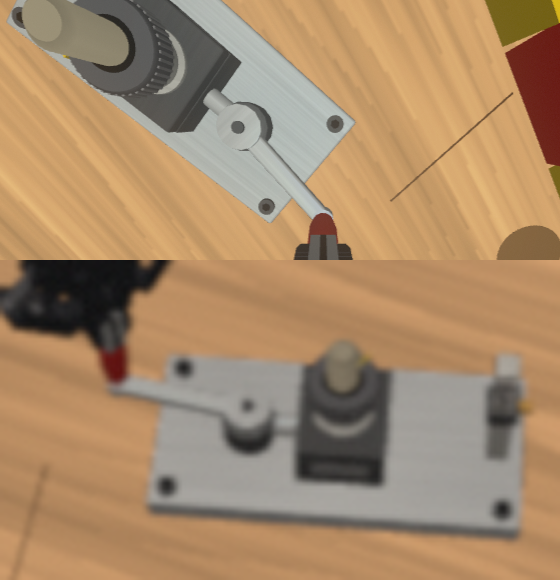

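Run:
```python
from wr import *
s=r.sense();tp,rot=s["tool_pos"],s["tcp_rot"];print(tp,s["joint_pos"],s["finger_gap"],s["grip_force"])
for n,u,v,z in(("h bottom front",322,213,56),("red edge",322,213,98),("h visible end",322,234,98),("h visible end",322,234,77),("bolt",42,23,128),("c+x",354,122,18),("c-x",270,222,18)):print(n,pt(u,v,z,tp,rot))
R=Ro.from_euler("xyz",rot,degrees=True).as_matrix()
for q in([0,0,0],[0,0,-18.7],[11,0,0],[11,0,-18.7]):
    k=M[:3,:3].T@(np.array(q)-M[:3,3]);print(q,c["fx"]*k[0]/k[2]+c["cx"],c["fy"]*k[1]/k[2]+c["cy"])
```

```text
[ 626.13113942 -130.05428431   61.72487381] [-1.63264309e+01  1.87228055e+01  8.61570202e+01  2.10732076e-04
  7.51285696e+01  1.65786375e+01] -0.33387695057738853 0.0
h bottom front [ 629.2 -123.8]
red edge [ 636.8 -112.3]
h visible end [ 630.1 -122.5]
h visible end [ 625.4 -129.7]
bolt [596.8  10.9]
c+x [682.8 -86.1]
c-x [ 581.2 -117. ]
[0, 0, 0] 323.2164187127456 225.2319944781342
[0, 0, -18.7] 323.25833925399036 235.91201807253765
[11, 0, 0] 323.2132709598568 209.83424611653103
[11, 0, -18.7] 323.2555820711004 219.08841248993556
```

Run:
```python
from bench import r
import cv2,numpy as np
w=r.snapshot("wrist")[200:300,250:400,::-1];s=r.snapshot("side")[150:217,320:420,::-1]
f=lambda a:cv2.resize(a,(435,290),interpolation=cv2.INTER_CUBIC)
cv2.imwrite("pics/m2.png",np.vstack([f(w),f(s)]))
```

```text
(no output)
```

View pics/m2.png

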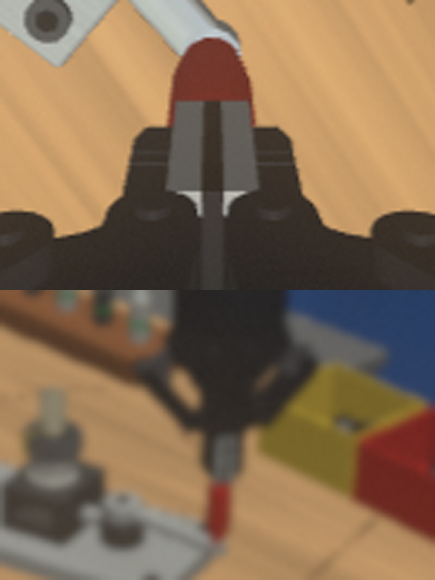

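The fingertips are standing just above the handle, and all of the red is still visible. The real finger ends are therefore about 40 mm behind the reported TCP. I'll open, lower step by step and check the force.

```bash
python3 -m handwheel '[[0,0,0,0],[0,0,0,0],[0,0,0,0],[0,0,0,0],[0,0,0,0],[0,0,0,0]]' 0.0854
python3 -m handwheel '[[0,0,0.007,0],[0,0,0.007,0],[0,0,0.007,0],[0,0,0.007,0],[0,0,0.007,0],[0,0,0,0]]'
python3 -m handwheel '[[0,0,0,0],[0,0,0,0],[0,0,0,0],[0,0,0,0],[0,0,0,0],[0,0,0,0],[0,0,0,0],[0,0,0,0]]' 0.0 30
```

```text
time: 5.95
tool_pos: [626.2, -130.1, 61.8]
tcp_rot: [180.0, -0.0, 57.1]
ft_force: [0.3, 0.1, 0.4]
finger_gap: 84.8
grip_force: 0.0
time: 6.55
tool_pos: [625.0, -129.7, 24.9]
tcp_rot: [-179.9, 0.0, 57.1]
ft_force: [-0.7, -0.1, -0.5]
finger_gap: 85.4
grip_force: 0.0
time: 7.35
tool_pos: [626.4, -130.0, 27.2]
tcp_rot: [180.0, -0.0, 57.1]
ft_force: [-1.3, 1.3, 4.2]
finger_gap: 17.1
grip_force: 29.6
```

The handle is gripped: gap 17 mm, 30 N. Now I'll swing it along the arc.

```bash
python3 -m handwheel '[[-0.0038,-0.0048,0,0],[-0.0035,-0.0051,0,0],[-0.0031,-0.0053,0,0],[-0.0027,-0.0055,0,0],[-0.0023,-0.0057,0,0],[-0.0019,-0.0058,0,0],[-0.0014,-0.006,0,0],[-0.001,-0.006,0,0],[-0.0005,-0.0061,0,0],[-0.0001,-0.0061,0,0]]'
python3 -m handwheel '[[0.0003,-0.0061,0,0],[0.0008,-0.0061,0,0],[0.0012,-0.006,0,0],[0.0017,-0.0059,0,0],[0.0021,-0.0058,0,0],[0.0025,-0.0056,0,0],[0.0029,-0.0054,0,0],[0.0033,-0.0052,0,0],[0.0037,-0.0049,0,0],[0.004,-0.0046,0,0]]'
python3 -m handwheel '[[0,0,0,0],[0,0,0,0],[0,0,0,0]]'
python3 - <<'E'
from bench import r
import numpy as np
t=r.sense()["tool_pos"][:2];d=t-np.array([614.6,-47]);print(np.hypot(*d),np.degrees(np.arctan2(d[1],d[0])))
E
```

```text
time: 8.35
tool_pos: [567.5, -118.8, 27.2]
tcp_rot: [179.9, 0.1, 57.0]
ft_force: [4.4, -0.1, 0.8]
finger_gap: 17.1
grip_force: 29.7
time: 9.35
tool_pos: [533.9, -68.9, 27.2]
tcp_rot: [179.8, 0.1, 57.1]
ft_force: [10.0, -36.4, -7.5]
finger_gap: 17.2
grip_force: 30.3
time: 9.65
tool_pos: [534.0, -69.3, 27.1]
tcp_rot: [179.8, 0.1, 57.1]
ft_force: [4.8, -10.5, 0.3]
finger_gap: 17.1
grip_force: 30.4
83.68532496932443 -164.51547874232637
```

The lever has hit its stop (36 N reaction). I'll release it, rise, and go over the ring, turning back to yaw of about 200°.

```bash
python3 -m handwheel '[[0,0,0,0],[0,0,0,0],[0,0,0,0],[0,0,0,0],[0,0,0,0]]' 0.0854
python3 -m handwheel '[[0,0,-0.025,0],[0,0,-0.035,0],[0,0,-0.035,0],[0,0,-0.035,0],[0.0255,0.0025,0,-8.5],[0,0,0,-8.5],[0,0,0,-8.5],[0,0,0,-8.5],[0,0,0,-8.5],[0,0,0,-8.5]]'
python3 -m handwheel '[[0,0,0,-8.5],[0,0,0,-8.5],[0,0,0,-8.5],[0,0,0,-8.5],[0,0,0,-8.5],[0,0,0,-8.5],[0,0,0,-8.5],[0,0,0,-8.5],[0,0,0,-8.5],[0,0,0,-8.5]]'
python3 -m handwheel '[[0,0,0,-7],[0,0,0,0],[0,0,0,0]]'
python3 - <<'E'
from bench import r
import numpy as np
s=r.sense();t=s["tool_pos"];y=np.radians(s["tcp_rot"][2]);print(t,s["tcp_rot"],s["joint_pos"])
e=np.array([597.4,11])-t[:2];print(e@[np.cos(y),np.sin(y)],e@[np.sin(y),-np.cos(y)])
E
```

```text
time: 10.15
tool_pos: [533.1, -67.1, 26.6]
tcp_rot: [-180.0, 0.0, 57.1]
ft_force: [0.2, 0.1, 0.7]
finger_gap: 85.3
grip_force: 0.0
time: 11.15
tool_pos: [549.2, -47.2, 156.7]
tcp_rot: [-180.0, -0.0, 108.5]
ft_force: [-0.8, -0.3, 0.6]
finger_gap: 85.3
grip_force: 0.0
time: 12.15
tool_pos: [549.2, -47.2, 156.7]
tcp_rot: [180.0, -0.0, -166.5]
ft_force: [-0.3, -0.0, 0.7]
finger_gap: 85.4
grip_force: 0.0
time: 12.45
tool_pos: [549.2, -47.2, 156.7]
tcp_rot: [180.0, -0.0, -160.1]
ft_force: [0.3, 0.3, -0.5]
finger_gap: 85.7
grip_force: 0.0
[549.24096112 -47.23590127 156.72033386] [ 1.79992763e+02 -6.94862817e-03 -1.60110561e+02] [-1.02466297e+01  1.02540886e+00  9.57142749e+01  2.78947240e-03
  8.32699591e+01 -1.20136395e+02]
-65.09860947451091 38.37817435897371
```

```bash
python3 -m handwheel '[[-0.0326,0.0192,0,0],[-0.0325,0.0192,0,0],[0,0,0,0],[0,0,0,0]]'
python3 - <<'E'
from bench import r
import cv2
s=r.sense();print(s["tool_pos"],s["tcp_rot"],s["joint_pos"][5])
cv2.imwrite("pics/w2.png",r.snapshot("wrist")[:,:,::-1])
E
```

```text
time: 12.85
tool_pos: [597.3, 11.7, 156.4]
tcp_rot: [180.0, -0.0, -160.0]
ft_force: [0.0, 0.5, -0.8]
finger_gap: 85.6
grip_force: 0.0
[597.2629346   11.71820944 156.39193302] [ 1.79993702e+02 -4.47092473e-02 -1.59957405e+02] -113.82560728612516
```

View pics/w2.png

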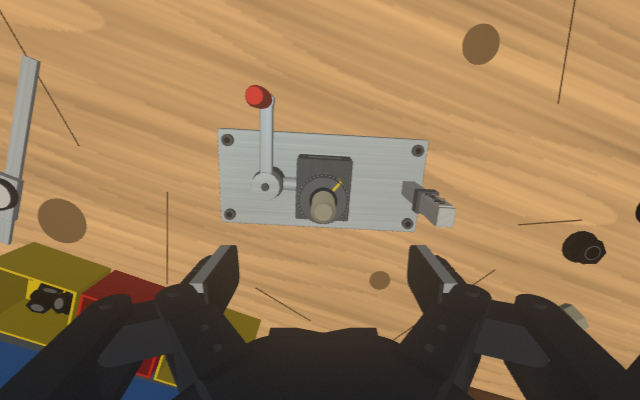

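The lever arm is perpendicular to the base, so it is shut. The bolt's end is at (322,213), and the yellow line is on the ring at about (337,186).

```bash
python3 - <<'E'
from wr import *
s=r.sense();tp,rot=s["tool_pos"],s["tcp_rot"]
b=pt(322,213,128,tp,rot);y=pt(337,186,95.5,tp,rot);print(b,y,y-[597.5,11],np.degrees(np.arctan2(*(y-[597.5,11])[::-1])))
for n,u,v in(("c",227,131),("d",428,141),("e",415,231)):print(pt(u,v,18,tp,rot))
print(pt(256,96,98,tp,rot))
E
python3 -m handwheel '[[0,0,0.025,0],[0,0,0.025,0],[0,0,0.025,0],[0,0,0.02,0],[0,0,0.015,0],[0,0,0.01,0],[0,0,0.0075,0],[0,0,0,0],[0,0,0,0]]'
python3 -m handwheel '[[0,0,0,0],[0,0,0,0],[0,0,0,0],[0,0,0,0],[0,0,0,0],[0,0,0,0]]' 0.0 40
```

```text
[597.7  10.9] [579.9  18.3] [-17.6   7.3] 157.47265944389915
[ 578.3 -107.4]
[512.7 104.6]
[614.6 136.2]
[532.8 -68.7]
time: 13.8
tool_pos: [597.8, 11.0, 30.1]
tcp_rot: [-180.0, 0.1, -159.9]
ft_force: [-0.1, -0.5, 0.5]
finger_gap: 85.2
grip_force: 0.0
time: 14.4
tool_pos: [597.4, 11.8, 30.3]
tcp_rot: [180.0, 0.0, -159.9]
ft_force: [-2.5, 2.6, 6.1]
finger_gap: 44.8
grip_force: 40.3
```

The ring is gripped (44.8 mm gap). Now I'll turn it clockwise, watching the torque.

```bash
cat > st.py <<'E'
from bench import r
s=r.sense();print("torque",s["wrist_torque"].round(2),"yaw",s["tcp_rot"][2].round(1),"j6",s["joint_pos"][5].round(1),"gap",round(s["finger_gap"],1),round(s["grip_force"],1))
E
python3 st.py
python3 -m handwheel '[[0,0,0.00006,8],[0,0,0.00006,8],[0,0,0.00006,8],[0,0,0.00006,8],[0,0,0.00006,8],[0,0,0.00006,8],[0,0,0.00006,8],[0,0,0.00006,8],[0,0,0.00006,8],[0,0,0.00006,8]]'|grep -E "tool|ft"; python3 st.py
python3 -m handwheel '[[0,0,0.00006,8],[0,0,0.00006,8],[0,0,0.00006,8],[0,0,0.00006,8]]'|grep ft; python3 st.py
```

```text
torque [ 0.59  0.51 -0.06] yaw -159.9 j6 -113.9 gap 44.8 40.3
tool_pos: [597.5, 11.6, 29.7]
ft_force: [-3.3, 2.2, 6.4]
torque [0.37 0.51 0.06] yaw 119.8 j6 -33.6 gap 44.9 40.5
ft_force: [-4.0, 2.8, 7.1]
torque [0.28 0.53 0.04] yaw 87.8 j6 -1.6 gap 44.6 40.6
```

```bash
python3 -m handwheel '[[0,0,0.00005,7],[0,0,0.00005,7],[0,0,0.00005,6]]'|grep ft; python3 st.py
python3 -m handwheel '[[0,0,0.00005,7],[0,0,0.00005,7],[0,0,0.00005,6]]'|grep ft; python3 st.py
```

```text
ft_force: [-4.4, 2.9, 6.6]
torque [0.26 0.64 0.05] yaw 67.8 j6 18.3 gap 44.6 40.7
ft_force: [-9.0, -2.5, 6.1]
torque [-0.7   1.56  1.18] yaw 47.9 j6 38.3 gap 44.7 40.7
```

```bash
python3 -m handwheel '[[0,0,0.00005,7],[0,0,0.00005,7],[0,0,0.00005,6]]'|grep ft; python3 st.py
```

```text
ft_force: [-10.0, -0.9, 3.5]
torque [-0.36  1.61  1.13] yaw 27.9 j6 58.3 gap 44.8 40.9
```

The torque jumped to 1.2 N m and held, so the ring has bottomed after about 140°, which is inside the stated range. I'll dwell briefly, then back off about 92°.

```bash
python3 -m handwheel '[[0,0,0,0],[0,0,0,0]]'|grep ft; python3 st.py
python3 -m handwheel '[[0,0,-0.00006,-8],[0,0,-0.00006,-8],[0,0,-0.00006,-8],[0,0,-0.00006,-8],[0,0,-0.00006,-8],[0,0,-0.00006,-8],[0,0,-0.00006,-8],[0,0,-0.00006,-8],[0,0,-0.00006,-8],[0,0,-0.00006,-8]]'|grep ft; python3 st.py
python3 -m handwheel '[[0,0,-0.00006,-6],[0,0,-0.00006,-6],[0,0,0,0],[0,0,0,0],[0,0,0,0],[0,0,0,0]]'; python3 st.py
python3 - <<'E'
from bench import r
import cv2,numpy as np
f=lambda a,h:cv2.resize(a,(500,h),interpolation=cv2.INTER_CUBIC)
w=r.snapshot("wrist")[40:300,160:480,::-1]
cv2.imwrite("pics/w3.png",cv2.resize(w,(736,598),interpolation=cv2.INTER_CUBIC))
E
```

```text
ft_force: [-2.3, 2.7, 6.4]
torque [0.62 0.46 0.01] yaw 28.3 j6 57.9 gap 44.9 41.2
ft_force: [-3.6, 4.3, 6.1]
torque [0.63 0.55 0.  ] yaw 108.6 j6 -22.5 gap 44.9 41.2
time: 18.5
tool_pos: [597.3, 11.8, 29.3]
tcp_rot: [180.0, -0.0, 120.3]
ft_force: [-3.6, 4.1, 5.6]
finger_gap: 44.4
grip_force: 41.2
torque [0.64 0.52 0.06] yaw 120.3 j6 -34.1 gap 44.4 41.2
```

View pics/w3.png

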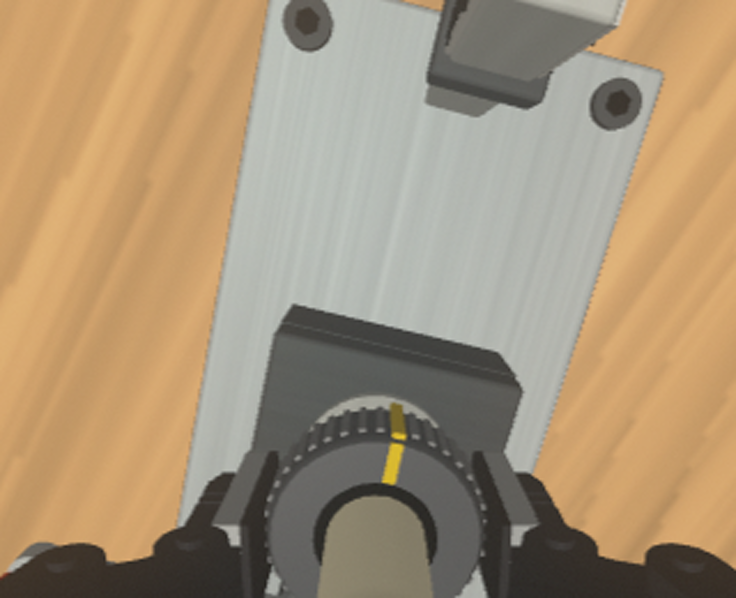

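The yellow line now lies about 8° right of the tool's x axis, at world 112°. It started at 157°, which fits 137° down and 92° back, so the ring is about 1.6 rad off its stop. The ring is centred between the pads with a 41 N grip, and nothing has touched the lever since it was shut.

```bash
python3 -c "
from bench import r
print(r.hand_in())"
```

```text
the job is handed in; nothing more can be done
None
```

Handed in at about 18.6 s, result not reported back: lever swung shut to its stop, ring bottomed on its seat, then backed off about 92° (around 1.6 rad) and still held at 41 N; no other item was touched as far as the pictures and forces show.

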